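Kit two L-shaped heat sinks from a slide-lid box

ROBOT

A 6-joint arm with a two-finger parallel gripper is mounted at the origin on the work surface. World frame = base frame: x ahead of the robot, y to its left, z up, the work surface at z = 0. Lengths are in m, angles in rad, forces in N, time in s.
With the tool pointing down it reaches from about 0.275 to 1 m from the base axis. Payload 8.4 kg.
Tool frame: the origin (TCP) lies on the centre line of the jaws, within the pads' length; the fingertips stand 17 mm ahead of it and the grasp point (between the pads) lies 2 mm behind it (bot.tcp_to_tips is the y of the fingertips in the tool frame, in m); y points along the fingers, z is the direction in which the jaws open and shut, and the axes are right-handed (so a half turn about y gives the same grasp; the last joint's range is limited). The gripper opens to 85 mm and grips with 20 to 120 N. Pads are 22 mm wide; open, the fingers measure 114 mm over their backs; the gripper's body (76 mm by 85 mm) begins 54 mm behind the grasp point. The pads swing forward as they close: fully open they stand 13 mm farther back than shut.
Start: joints at [-1.169, 0.353, 1.633, -0, 1.155, -0.002], TCP at [0.246, -0.575, 0.248] pointing down, gripper open.
Joint ranges: [-2.63, 2.63], [-0.92, 2.1], [0.06, 2.66], [-1.3, 4.44], [0, 2.69], [-3.02, 3.02]. Speed limits (rad/s): [2.22, 2.22, 2.79, 3.14, 3.14, 3.14].

INTERFACE

Orientations are given as a unit quaternion [x, y, z, w].
In Python, from workcell import bot, hand, kinematics, get_obs, vision, hand_in gives the robot as it stands. The module is installed in compiled form; this text tells all that it offers. Calls block until the motion is done:
- bot.reach(position, orientation): joint-space move of the TCP to a pose.
- bot.servo_line(position, ori=None, velocity=0.15): straight line of the TCP; ori=None keeps the orientation; velocity is the mean speed in m/s.
- bot.goto_joints(angles): joint-space move.
- hand.move_gripper(opening, strength=None): finger opening in m; strength is the grip in N (None keeps the last); returns when the fingers have stopped.
- bot.dwell(seconds).
- kinematics.solve_ik(position, orientation): joint angles nearest the present ones, or None.
- get_obs(): the state.
- vision.read_camera(name): name is "side" or "top"; returns a dict with "frame" (384x512x3 uint8, red, green, blue), "intrinsics" (3x3 intrinsics, pixels), "view" (4x4, takes a point from world to camera coordinates). Camera axes: x right, y down, z forward; pixel columns grow to the right and rows downward; lengths in m; the calibration is good to about 2 mm. A picture is of the moment at which its call begins. There is no depth.
A pose or a line that the arm cannot do raises bot.IKError and nothing moves.
- hand_in(): hands the job in, once; it reports no verdict.
The state is a dict: "time_s": time; "joint_pos": joint angles; "joint_vel": joint speeds; "joint_efforts": joint torques, N m; "position": TCP position; "orientation": TCP orientation; "wrist_force": force on the tool from outside, world axes, zero at the start; "ft_torque": the same for the moment, N m; "gripper_width": finger opening in m.
Only numpy, scipy, OpenCV 4.12 (cv2) and the standard library are available. Lean on these libraries where they do the work, as an engineer would, in place of code of your own. Each camera call takes 0.05 s, during which the arm holds its last target.

TASK

Slide the lid of the parts box out along its tracks until it comes clear, and lay it flat on the green bench mat with its pull bar up. Then take out the two L-shaped heat sinks and set them in the low black kit tray, fins up, turned head to tail so that both lie flat on the tray's floor side by side. Set things down, do not drop them, and leave everything else on the bench where it is.

Things in the scene. Friction and masses are not known exactly. Their poses are not given: they have to be found in the camera images.
- box: black parts box (sizes in mm), fixed, 168 (x) x 184 (y) x 60.5 high; origin at the centre of its underside. Floor 5 thick, inside 152 x 160. The front wall (-x) is 44.5 high: the lid slides out over it, towards -x. Grooves in the 12 thick side walls hold the lid's edges, 46 to 54.5 high, with 1.5 play sideways, 2.5 in height. The back wall (+x) stops it.
- lid_handle (a point): middle of the lid's pull bar, 18 above the lid's underside. The bar is 14 (x) x 70 (y) x 24 high, amid the top of a loose grey plate 158 (x) x 171 (y) x 6, 0.14 kg in all. Starts in the grooves, axes as the box's, 0 to 30 open. Shut, this point is 1 to the -x side of the box's centre; the lid leaves the grooves at 163. Low friction.
- sink_a_fins (a point): centre of the fin block of an L-shaped aluminium heat sink (34 high, 0.15 kg), 20 above its underside. Plate 6 thick: leg 130 (x) x 32 (y), from here x -60 to 70, y -16 to 16; foot x -60 to -28, y -16 to 48. Fins, across the leg: 40 (x) x 24 (y) x 28 high, can be gripped over the 40. Starts flat in the box near its +y side, fins up, its x within 0.1 rad of the box's.
- sink_b_fins (a point): centre of the fin block of an L-shaped aluminium heat sink (34 high, 0.15 kg), 20 above its underside. Plate 6 thick: leg 130 (x) x 32 (y), from here x -60 to 70, y -16 to 16; foot x -60 to -28, y -16 to 48. Fins, across the leg: 40 (x) x 24 (y) x 28 high, can be gripped over the 40. Identical to the other; starts near the box's -y side in the same direction.
- tray: shallow black kit tray, fixed, 186 (x) x 84 (y) x 13 high; origin at the centre of its underside. Floor 3 thick, walls 4, inside 178 x 76. The heat sinks fit only head to tail, legs along x: with even gaps (5 in x, 4 in y) one has the tray's axes and its fin centre at x -24, y -18, the other is turned by pi with its fin centre at x 24, y 18.
- fan_center (a point): bystander: black square case fan 120 x 120 x 25 lying flat between box and tray, far part; centre, half-way up.
- driver_grip (a point): bystander: screwdriver 170 long, lying near the robot; this point is on its handle, x towards the blade.
- cutters_center (a point): bystander: red-handled side cutters 155 long, 60 wide, 14 high, lying near the robot; middle, jaws towards x.
- drive_center (a point): bystander: flat metal solid-state drive 100 x 70 x 7 lying to one side; centre.
- tape_center (a point): bystander: tan roll of tape, 96 across, 25 high, lying flat to one side; centre.
- cleaner_center (a point): bystander: white bottle, 56 across, 150 high, at the back of the bench; centre, half-way up.
- lid: the same lid as lid_handle; origin at the centre of its underside.
- sink_a: the heat sink of sink_a_fins; origin on the underside at the centre of its 130 x 64 outline, that is (+5, +16, -20) from that point.
- sink_b: the heat sink of sink_b_fins; origin likewise.
Not all that is in view belongs to the job. Of the things shaped like the tray, the black one is meant.

How it is judged:
On the way, in this order (a step that is already met when the one before it is completed fails the run):
1. the lid is slid at least 130 mm out to the front, still level with its tracks (x of lid_handle in the frame of box below -0.13 m and y of lid_handle in the frame of box between -0.012 and 0.012 m and z of lid_handle in the frame of box between 0.057 and 0.071 m and angle between the x axis of lid_handle and the x axis of box, either way round below 0.1 rad).
2. the lid lies flat and still on the bench mat, bar up, let go (height (world z) of lid_handle below 0.022 m and angle between lid_handle's own z axis and vertical below 0.05 rad and linear speed of lid below 0.02 m/s and contact force between the fingers and lid below 0.05 N), for 0.2 s.
At the end, for the whole second after the job is handed in: Both heat sinks lie fins up in the tray, flat on its floor (within 3.5 mm in height and 0.05 rad), each fin centre within 45 mm in x and 30 mm in y of the tray's centre; the lid lies flat on the bench mat, bar up (within 4 mm and 0.05 rad); all at rest and let go (x of sink_a_fins in the frame of tray between -0.045 and 0.045 m and y of sink_a_fins in the frame of tray between -0.03 and 0.03 m and z of each of sink_a_fins, sink_b_fins in the frame of tray below 0.0265 m and angle between each of sink_a_fins, sink_b_fins, lid_handle's own z axis and vertical below 0.05 rad and linear speed of each of sink_a, sink_b, lid below 0.02 m/s and x of sink_b_fins in the frame of tray between -0.045 and 0.045 m and y of sink_b_fins in the frame of tray between -0.03 and 0.03 m and height (world z) of lid_handle below 0.022 m); the robot touches nothing.
It fails at once if a bystander is moved more than 30 mm (distance of any of fan_center, driver_grip, cutters_center, drive_center, tape_center, cleaner_center from where it was at the start of the episode above 0.03 m).
It fails at once if the lid or a heat sink is dropped or thrown (faster than 0.7 m/s out of the fingers) ((linear speed of lid above 0.7 m/s and contact force between the fingers and lid below 0.05 N) or (linear speed of sink_a above 0.7 m/s and contact force between the fingers and sink_a below 0.05 N) or (linear speed of sink_b above 0.7 m/s and contact force between the fingers and sink_b below 0.05 N)).
It also fails if it takes over 72 s, if anything falls off the work surface, if the arm or the gripper's body presses on something with over 40 N, if the wrist force passes 120 N, or if a joint passes its speed limit or range.

## Working session

There is one attempt and no reset: what is moved stays moved. The work goes in short steps, each a Python script; the robot and the scene stay as the last script left them, time stands still between calls to the robot, and variables do not carry over. Pictures are saved under pics/ and viewed, and the job is handed in when it is done.

```bash
mkdir -p pics; ls
python3 - <<'E'
from workcell import bot, hand, kinematics, get_obs, vision
import cv2, numpy as np
for n in ("side","top"):
    r=vision.read_camera(n); cv2.imwrite(f"pics/{n}0.png",cv2.resize(r["frame"][:,:,::-1],(800,600),interpolation=cv2.INTER_CUBIC))
    np.savez(f"{n}0.npz",f=r["frame"],K=r["intrinsics"],V=r["view"]); print(n,r["intrinsics"],r["view"])
o=get_obs();print(o["time_s"],o["position"],o["orientation"],o["wrist_force"],bot.tcp_to_tips)
E
```

```text
pics
side [[402.71130624   0.         263.50665409]
 [  0.         402.71130624 187.37436833]
 [  0.           0.           1.        ]] [[-0.87533211 -0.48298257 -0.02283719  0.47503879]
 [-0.29285873  0.5671598  -0.76978148  0.21327926]
 [ 0.38474337 -0.66712638 -0.63789884  1.05992939]
 [ 0.          0.          0.          1.        ]]
top [[377.54984049   0.         258.30845325]
 [  0.         377.54984049 194.46736304]
 [  0.           0.           1.        ]] [[-1.49367448e-02 -9.99886322e-01 -2.05845806e-03 -6.49922308e-03]
 [-9.93478492e-01  1.50736928e-02 -1.13018887e-01  5.41806791e-01]
 [ 1.13037068e-01  3.56899546e-04 -9.93590707e-01  1.34079413e+00]
 [ 0.00000000e+00  0.00000000e+00  0.00000000e+00  1.00000000e+00]]
0.1 [ 0.24541682 -0.57437238  0.24763564] [-0.14189987  0.69315932 -0.69232286  0.14171675] [-0.56594965  0.08777601  0.50502697] 0.017
```

View pics/side0.png

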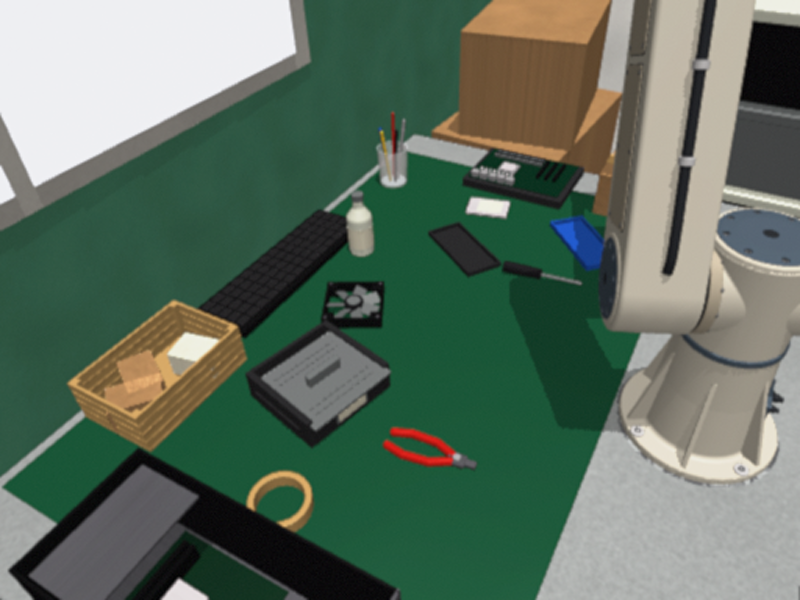

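View pics/top0.png

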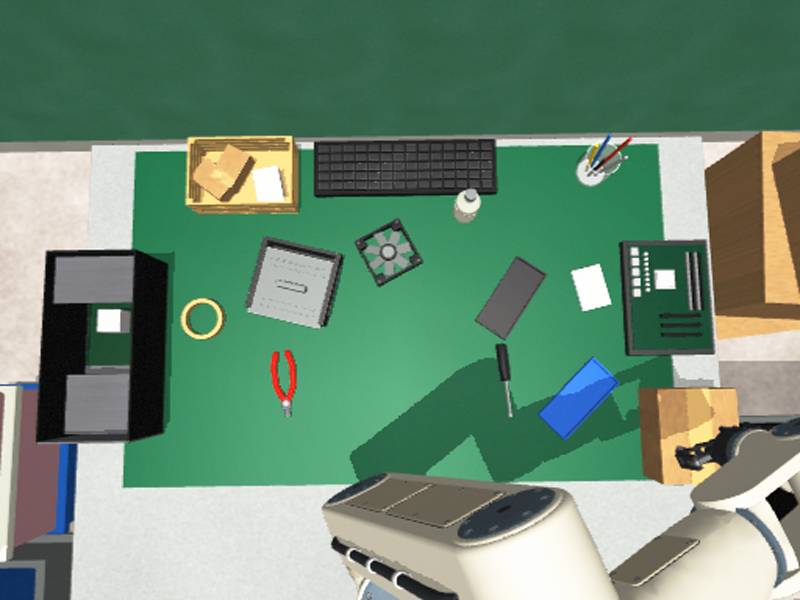

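The top view shows the box near (293,283), with its -x front facing down in the picture. The black tray is near (511,297), the fan at (389,252), the cutters at (284,380), the driver at (505,380), the tape at (203,318) and the drive at (590,287). The blue tray is a decoy. Next I'll enlarge some crops.

Run:
```python
import cv2, numpy as np
t=np.load("top0.npz")["f"][:,:,::-1]; s=np.load("side0.npz")["f"][:,:,::-1]
def crop(im,x0,y0,w,h,k,n):
    c=cv2.resize(im[y0:y0+h,x0:x0+w],None,fx=k,fy=k,interpolation=cv2.INTER_CUBIC)
    for i in range(0,w,10): cv2.putText(c,str(x0+i),(i*k,8),0,.3,(0,255,255)); cv2.line(c,(i*k,10),(i*k,14),(0,255,255))
    for i in range(0,h,10): cv2.putText(c,str(y0+i),(0,i*k+4),0,.3,(0,255,255))
    cv2.imwrite(n,c)
crop(t,150,145,75,70,8,"pics/tbox.png"); crop(t,295,155,65,70,8,"pics/ttray.png"); crop(s,150,200,105,88,7,"pics/sbox.png")
```

```text
(no output)
```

View pics/tbox.png

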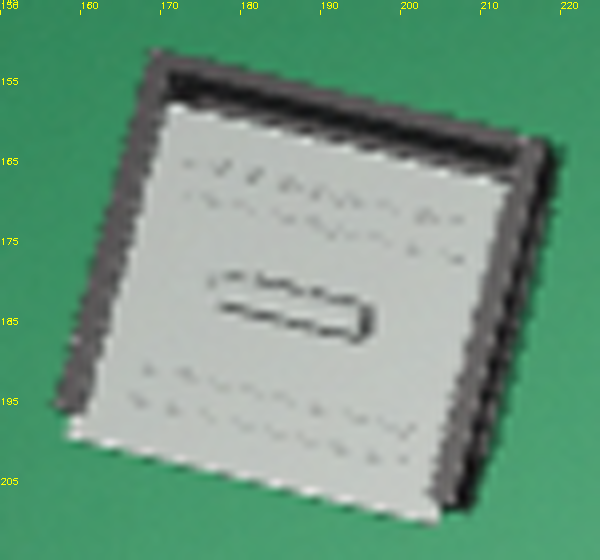

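View pics/ttray.png

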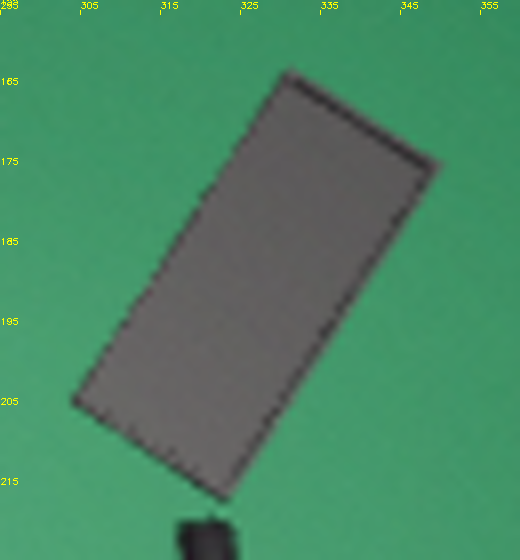

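View pics/sbox.png

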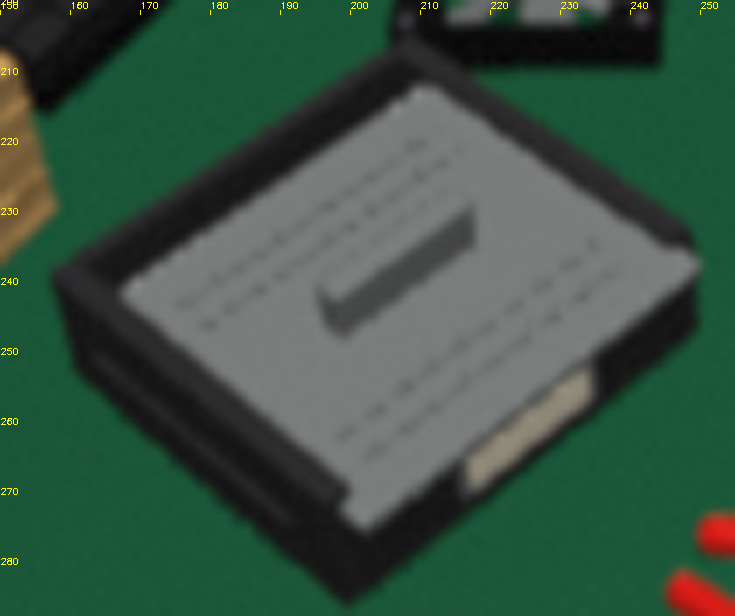

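```bash
cat > H.py <<'E'
import numpy as np, cv2
from scipy.optimize import least_squares
def cam(n,tag="0"):
    d=np.load(f"{n}{tag}.npz"); return d["f"],d["K"],d["V"]
def proj(K,V,P):
    P=np.atleast_2d(P); c=P@V[:3,:3].T+V[:3,3]; u=c@K.T; return u[:,:2]/u[:,2:]
def ray(K,V,uv,z):
    d=np.linalg.inv(K)@np.array([uv[0],uv[1],1.]); R=V[:3,:3]; C=-R.T@V[:3,3]; d=R.T@d
    return C+d*(z-C[2])/d[2]
def place(p,L):
    c,s=np.cos(p[2]),np.sin(p[2]); L=np.asarray(L,float)
    return np.c_[p[0]+c*L[:,0]-s*L[:,1],p[1]+s*L[:,0]+c*L[:,1],L[:,2]]
def fit(obs,p0):  # obs: list of (K,V,local pts(world z),pix)
    def r(p): return np.concatenate([(proj(K,V,place(p,L))-np.array(px)).ravel() for K,V,L,px in obs])
    s=least_squares(r,p0,loss="soft_l1"); return s.x, r(s.x).reshape(-1,2)
def crop(im,x0,y0,w,h,k,n):
    c=cv2.resize(im[y0:y0+h,x0:x0+w,::-1],None,fx=k,fy=k,interpolation=cv2.INTER_CUBIC)
    for i in range(0,w,10): cv2.putText(c,str(x0+i),(i*k,8),0,.3,(0,255,255)); cv2.line(c,(i*k,10),(i*k,14),(0,255,255))
    for i in range(0,h,10): cv2.putText(c,str(y0+i),(0,i*k+4),0,.3,(0,255,255))
    cv2.imwrite(n,c)
def unc(pts,x0,y0,k): return [(x0+a/k-.5,y0+b/k-.5) for a,b in pts]
E
python3 - <<'E'
from H import *
ft,Kt,Vt=cam("top"); fs,Ks,Vs=cam("side")
for n,V in(("t",Vt),("s",Vs)): print(n,-V[:3,:3].T@V[:3,3])
h=.0605
A=[(.084,.092,h),(.084,-.092,h),(-.084,.092,h)]
tp=unc([(152,48),(553,143),(57,405)],150,145,8)
B=[(.084,.092,h),(.084,-.092,h),(-.084,.092,0),(.084,.092,0)]
sp=unc([(55,270),(405,38),(348,605),(80,375)],150,200,7)
p0=[*ray(Kt,Vt,(187,181),.05)[:2],-.2]
for o in ([(Kt,Vt,A,tp)],[(Ks,Vs,B,sp)],[(Kt,Vt,A,tp),(Ks,Vs,B,sp)]):
    p,r=fit(o,p0); print(p,np.round(r,1).tolist())
pb=p
# lid: plate corners at z .052
L=[(.079,.0855,.052),(.079,-.0855,.052),(-.079,-.0855,.052),(-.079,.0855,.052)]
Bt=[(.007,.035,.076),(.007,-.035,.076),(-.007,-.035,.076),(-.007,.035,.076)]
o=[(Kt,Vt,L[2:],unc([(440,522),(65,438)],150,145,8)),(Ks,Vs,L[2:],unc([(702,265),(362,530)],150,200,7)),
(Ks,Vs,[(-.007,-.035,.076),(-.007,.035,.076)],unc([(472,208),(345,305)],150,200,7))]
p,r=fit(o,pb); print("lid",p,np.round(r,1).tolist())
c,s=np.cos(pb[2]),np.sin(pb[2]); d=p[:2]-pb[:2]; print("in box",c*d[0]+s*d[1],-s*d[0]+c*d[1])
T=[(.093,.042,.013),(.093,-.042,.013),(-.093,-.042,.013),(-.093,.042,.013)]
o=[(Kt,Vt,T,unc([(287,70),(438,165),(225,500),(75,402)],295,155,8))]
p,r=fit(o,[*ray(Kt,Vt,(326,190),.01)[:2],-.5]); print("tray",p,np.round(r,1).tolist()); print(proj(Ks,Vs,place(p,T)))
crop(fs,265,130,65,55,10,"pics/stray.png")
E
```

```text
t [ 0.38661688 -0.01514404  1.39342161]
s [0.07047659 0.81557888 0.8511547 ]
[ 0.59862054  0.23706339 -0.25405239] [[0.4, -0.1], [-0.3, -0.1], [-0.1, 0.3]]
[ 0.59654906  0.23970066 -0.2439619 ] [[-0.9, 0.0], [0.7, -1.1], [0.4, 0.4], [-0.3, -0.0]]
[ 0.59760741  0.23848775 -0.24604495] [[-0.2, 0.3], [-0.8, -0.1], [-0.4, 0.8], [-0.9, -0.4], [0.8, -1.5], [0.3, -0.1], [-0.3, -0.5]]
lid [ 0.58113277  0.24573157 -0.23927277] [[-1.0, 0.9], [-0.6, 0.8], [-0.1, -0.4], [0.4, -0.3], [0.2, -1.1], [-1.6, -0.5]]
in box -0.017742856674456114 0.0030129288297276657
tray [ 0.55683692 -0.26639782 -0.59358594] [[-0.1, -0.3], [0.3, 0.0], [0.2, 0.3], [-0.4, -0.0]]
[[273.28071175 146.90672765]
 [292.87691059 140.85323157]
 [320.07308596 166.65848769]
 [299.19426542 173.81926444]]
```

View pics/stray.png

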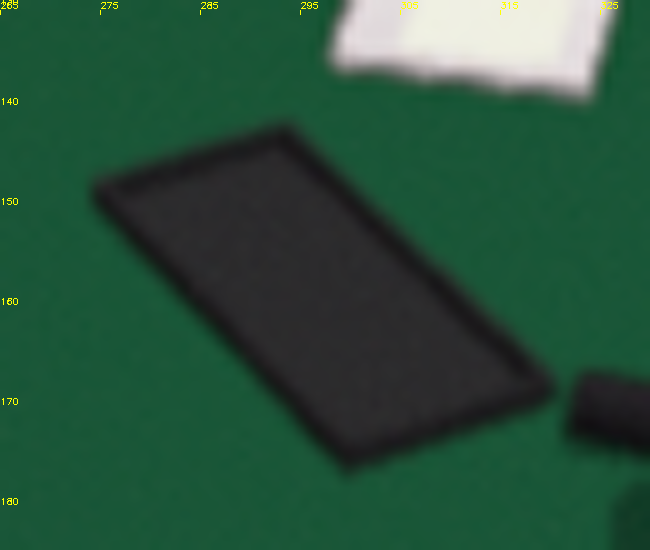

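Run:
```python
from H import *
ft,Kt,Vt=cam("top")
hsv=cv2.cvtColor(np.ascontiguousarray(ft),cv2.COLOR_RGB2HSV)
up=cv2.resize(ft,None,fx=8,fy=8,interpolation=cv2.INTER_CUBIC); hs=cv2.cvtColor(up,cv2.COLOR_RGB2HSV)
def q(mask,name,z,reg):
    x0,y0,x1,y1=[v*8 for v in reg]; m=np.zeros_like(mask); m[y0:y1,x0:x1]=mask[y0:y1,x0:x1]
    n,l,st,ce=cv2.connectedComponentsWithStats(m); k=1+np.argmax(st[1:,4]); m=(l==k).astype(np.uint8)
    cn=max(cv2.findContours(m,0,1)[0],key=cv2.contourArea); r=cv2.minAreaRect(cn)
    bx=cv2.boxPoints(r); w=np.array([ray(Kt,Vt,((a+.5)/8-.5,(b+.5)/8-.5),z) for a,b in bx])
    print(name,st[k,4]/64,np.round(w,4).tolist(),"ctr",w.mean(0).round(4))
    # per side line fits
    c=cn[:,0,:].astype(float)
    for i in range(4):
        a,b=bx[i],bx[(i+1)%4]; t=(b-a)/np.linalg.norm(b-a); nrm=np.array([-t[1],t[0]]); d=abs((c-a)@nrm); s=(c-a)@t/np.linalg.norm(b-a)
        p=c[(d<14)&(s>.1)&(s<.9)]
        if len(p)<10: continue
        wp=np.array([ray(Kt,Vt,((u+.5)/8-.5,(v+.5)/8-.5),z) for u,v in p])[:,:2]
        vx,vy,X,Y=cv2.fitLine(wp.astype(np.float32),cv2.DIST_HUBER,0,.001,.001).ravel()
        print("  ang",round(float(np.arctan2(vy,vx)),4),"pt",X.round(4),Y.round(4),len(p))
S,Vv,Hh=hs[...,1],hs[...,2],hs[...,0]
q(((Vv>140)&(S<60)).astype(np.uint8),"lid",.052,(150,145,225,215))
g=((Hh>50)&(Hh<90)&(S>80)).astype(np.uint8)
q(1-g,"box",.06,(150,145,225,215)); q(1-g,"tray",.013,(295,155,357,218))
q(1-g,"drive",.007,(355,155,400,205));
```

```text
lid 1897.6875 [[0.5267, 0.3456, 0.052], [0.6827, 0.3116, 0.052], [0.6401, 0.1427, 0.052], [0.4851, 0.1788, 0.052]] ctr [0.5837 0.2447 0.052 ]
  ang 1.3222 pt 0.6599 0.2271 299
  ang -0.2363 pt 0.6021 0.157 172
  ang 1.3204 pt 0.5069 0.262 298
box 2648.546875 [[0.5284, 0.3517, 0.06], [0.7059, 0.3115, 0.06], [0.656, 0.121, 0.06], [0.4799, 0.1638, 0.06]] ctr [0.5925 0.237  0.06  ]
  ang -0.251 pt 0.6158 0.3287 313
  ang 1.3223 pt 0.6797 0.2166 339
  ang -0.248 pt 0.6003 0.1354 315
  ang 1.3207 pt 0.5048 0.2573 338
tray 1153.09375 [[0.503, -0.1792, 0.013], [0.6588, -0.2849, 0.013], [0.61, -0.3559, 0.013], [0.4554, -0.2498, 0.013]] ctr [ 0.5568 -0.2674  0.013 ]
  ang -0.5989 pt 0.5688 -0.2248 270
  ang 0.9681 pt 0.6337 -0.32 127
  ang -0.5958 pt 0.5328 -0.3018 273
  ang 0.9723 pt 0.4796 -0.2148 126
drive 545.46875 [[0.6192, -0.4093, 0.007], [0.6394, -0.482, 0.007], [0.5373, -0.5061, 0.007], [0.5174, -0.4339, 0.007]] ctr [ 0.5783 -0.4578  0.007 ]
  ang -1.3327 pt 0.6274 -0.4426 124
  ang 0.2378 pt 0.5881 -0.4933 173
  ang -1.3349 pt 0.5292 -0.4711 125
  ang 0.2382 pt 0.5734 -0.4212 174
```

```bash
cat >> H.py <<'E'
from scipy.spatial.transform import Rotation as Ro
def ori(yaw):
    z=np.array([np.cos(yaw),np.sin(yaw),0]); y=np.array([0,0,-1.]); return Ro.from_matrix(np.c_[np.cross(y,z),y,z]).as_quat()
BY=-.2495; U=np.array([np.cos(BY),np.sin(BY)]); W=np.array([-U[1],U[0]])
def bx(u,v,z): return [*(U*u+W*v),z]
TRAY=np.array([.557,-.267]); TY=-.599
def tr(x,y,z):
    c,s=np.cos(TY),np.sin(TY); return [TRAY[0]+c*x-s*y,TRAY[1]+s*x+c*y,z]
E
python3 - <<'E'
from H import *
from workcell import *
print(Ro.from_quat(get_obs()["orientation"]).as_matrix().round(2))
def t(n,p,y):
    for k in(0,np.pi,-np.pi):
        q=kinematics.solve_ik(p,ori(y+k)); print(n,round(y+k,2),None if q is None else np.round(q,2))
t("lid",bx(.504,.379,.073),BY); t("out",bx(.33,.379,.073),BY)
t("place",[.42,.02,.06],BY)
t("A",bx(.51,.42,.04),BY);t("B",bx(.51,.33,.04),BY)
t("tr1",tr(-.024,-.018,.04),TY);t("tr2",tr(.024,.018,.04),TY)
for px in [(284,380),(505,385),(389,252),(203,318),(400,380)]: print(px,ray(*cam("top")[1:],(px[0]/1.5625-.5,px[1]/1.5625-.5),.01).round(3))
E
```

```text
[[-0.92 -0.    0.39]
 [-0.39  0.   -0.92]
 [ 0.   -1.   -0.  ]]
lid -0.25 [ 0.39  0.56  1.74 -0.    0.83  0.64]
lid 2.89 [ 0.39  0.56  1.74 -0.    0.83 -2.5 ]
lid -3.39 [ 0.39  0.56  1.74 -0.    0.83 -2.5 ]
out -0.25 [ 0.6   0.41  2.03 -0.    0.7   0.85]
out 2.89 [ 0.6   0.41  2.03 -0.    0.7  -2.29]
out -3.39 [ 0.6   0.41  2.03 -0.    0.7  -2.29]
place -0.25 [ 0.04  0.35  2.2  -0.    0.59  0.29]
place 2.89 [ 0.04  0.35  2.2  -0.    0.59 -2.85]
place -3.39 [ 0.04  0.35  2.2  -0.    0.59 -2.85]
A -0.25 [ 0.44  0.65  1.68 -0.    0.81  0.69]
A 2.89 [ 0.44  0.65  1.68 -0.    0.81 -2.45]
A -3.39 [ 0.44  0.65  1.68 -0.    0.81 -2.45]
B -0.25 [ 0.32  0.59  1.81 -0.    0.75  0.57]
B 2.89 [ 0.32  0.59  1.81 -0.    0.75 -2.57]
B -3.39 [ 0.32  0.59  1.81 -0.    0.75 -2.57]
tr1 -0.6 [-0.47  0.57  1.84 -0.    0.73  0.13]
tr1 2.54 [-0.47  0.57  1.84 -0.    0.73 -3.02]
tr1 -3.74 [-0.47  0.57  1.84 -0.    0.73 -3.02]
tr2 -0.6 [-0.43  0.63  1.72 -0.    0.79  0.17]
tr2 2.54 [-0.43  0.63  1.72 -0.    0.79 -2.97]
tr2 -3.74 [-0.43  0.63  1.72 -0.    0.79 -2.97]
(284, 380) [0.372 0.268 0.01 ]
(505, 385) [ 0.353 -0.246  0.01 ]
(389, 252) [0.671 0.02  0.01 ]
(203, 318) [0.52 0.46 0.01]
(400, 380) [ 0.368 -0.002  0.01 ]
```

Run:
```python
from H import *
from workcell import *
def st(s):
    o=get_obs(); print(s,round(o["time_s"],2),np.round(o["position"],4),"F",np.round(o["wrist_force"],2),"T",np.round(o["ft_torque"],2),"w",round(o["gripper_width"],4))
o=ori(BY)
bot.reach(bx(.504,.379,.17),o); st("above")
hand.move_gripper(.05,30)
bot.servo_line(bx(.504,.379,.074),velocity=.15); st("down")
hand.move_gripper(0.0,25); st("grip")
bot.servo_line(bx(.46,.379,.074),velocity=.1); st("slid44")
for n in("top","side"):
    r=vision.read_camera(n); np.savez(f"{n}1.npz",f=r["frame"],K=r["intrinsics"],V=r["view"])
crop(cam("top","1")[0],150,145,75,70,8,"pics/t1.png"); crop(cam("side","1")[0],150,180,105,85,7,"pics/s1.png")
```

```text
above 3.21 [0.5823 0.2421 0.1701] F [ 0.26 -0.08 -0.  ] T [-0.01 -0.02 -0.02] w 0.0855
down 4.44 [0.5825 0.2431 0.0746] F [0.36 0.23 0.18] T [0.03 0.05 0.03] w 0.05
grip 4.85 [0.5825 0.2431 0.0751] F [-1.25 -0.78  6.03] T [-0.1   0.13  0.01] w 0.0134
slid44 5.44 [0.5389 0.2544 0.075 ] F [-2.58  1.82  9.76] T [ 0.32  0.51 -0.  ] w 0.0134
```

View pics/s1.png

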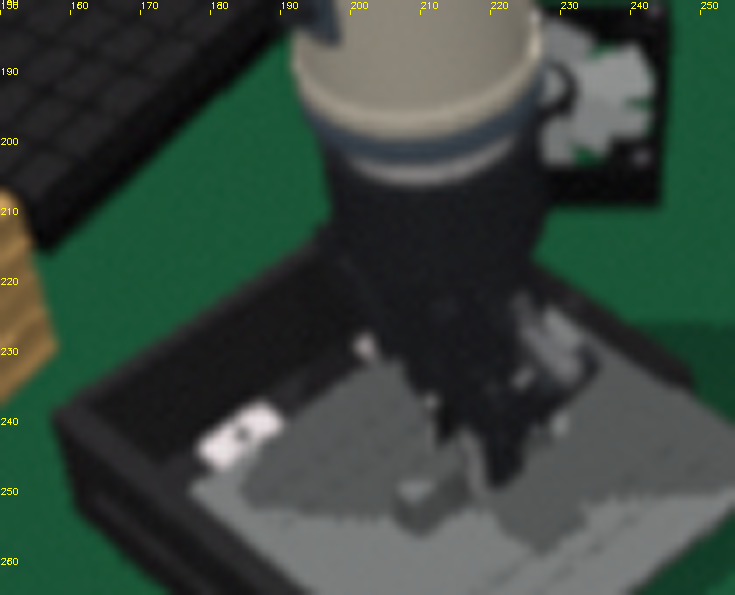

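View pics/t1.png

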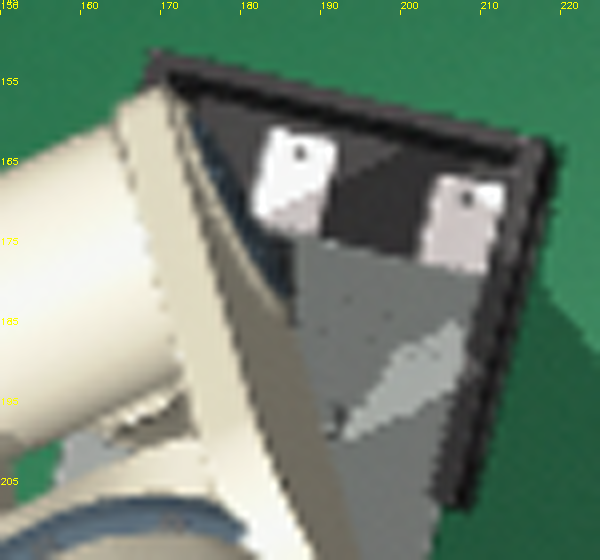

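The lid is sliding. An upward reaction of about 9.8 N shows the grip pushing the lid down, so I'll ease up 1 mm and carry on in steps.

```bash
cat >> H.py <<'E'
def st(s):
    from workcell import get_obs
    o=get_obs(); print(s,round(o["time_s"],2),np.round(o["position"],4),"F",np.round(o["wrist_force"],2),"T",np.round(o["ft_torque"],2),"w",round(o["gripper_width"],4)); return o
def snap(tag):
    from workcell import vision
    for n in("top","side"):
        r=vision.read_camera(n); np.savez(f"{n}{tag}.npz",f=r["frame"],K=r["intrinsics"],V=r["view"])
E
python3 - <<'E'
from H import *
from workcell import *
bot.servo_line(bx(.46,.379,.0748),velocity=.05); st("up")
bot.servo_line(bx(.42,.379,.0752),velocity=.1); st("a")
bot.servo_line(bx(.38,.379,.0752),velocity=.1); st("b")
E
```

```text
up 5.79 [0.5387 0.2539 0.075 ] F [-3.37  0.45  6.14] T [0.24 0.48 0.02] w 0.0137
a 6.34 [0.4998 0.2636 0.075 ] F [0.14 0.62 0.13] T [ 0.05  0.1  -0.02] w 0.0135
b 6.89 [0.4614 0.2736 0.0753] F [ 0.63  0.   -1.42] T [-0.04 -0.03 -0.03] w 0.0136
```

Run:
```python
from H import *
from workcell import *
bot.servo_line(bx(.335,.379,.0755),velocity=.1); st("out")
bot.servo_line(bx(.325,.379,.12),velocity=.1); st("up")
o=ori(BY)
bot.servo_line([.40,.02,.12],o,velocity=.2); st("over")
bot.servo_line([.40,.02,.040],o,velocity=.1); st("low")
for z in (.034,.032,.031,.030,.029,.028,.027):
    bot.servo_line([.40,.02,z],o,velocity=.03); s=st(z)
    if s["wrist_force"][2]>1.5: break
snap("2"); crop(cam("side","2")[0],230,150,140,100,5,"pics/s2.png")
```

```text
out 7.49 [0.4181 0.2849 0.0757] F [-1.01  0.75 -2.26] T [ 0.01  0.02 -0.  ] w 0.0134
up 8.1 [0.4086 0.287  0.12  ] F [ 0.79 -0.03 -2.07] T [ 0.02 -0.02  0.04] w 0.0132
over 9.58 [0.4    0.0204 0.12  ] F [ 0.17 -0.74 -2.75] T [-0.02  0.05 -0.07] w 0.0136
low 10.53 [0.4003 0.0201 0.0403] F [ 0.02  0.56 -2.63] T [-0.01 -0.02 -0.02] w 0.0135
0.034 10.88 [0.4   0.02  0.034] F [-0.11 -0.5  -1.17] T [0.01 0.01 0.  ] w 0.0134
0.032 11.13 [0.3999 0.02   0.0319] F [ 0.11 -0.12 -1.6 ] T [ 0.02 -0.05 -0.02] w 0.0131
0.031 11.38 [0.4   0.02  0.031] F [ 0.25  0.81 -2.06] T [-0.04 -0.    0.03] w 0.0141
0.03 11.63 [0.3999 0.02   0.0299] F [ 0.43 -0.09 -2.21] T [-0.01  0.12  0.05] w 0.0134
0.029 11.88 [0.4001 0.02   0.029 ] F [ 0.2   0.63 -0.97] T [ 0.02 -0.02 -0.  ] w 0.0133
0.028 12.13 [0.4001 0.02   0.0287] F [-4.37 -0.12 18.87] T [ 0.08  0.67 -0.01] w 0.0132
```

View pics/s2.png

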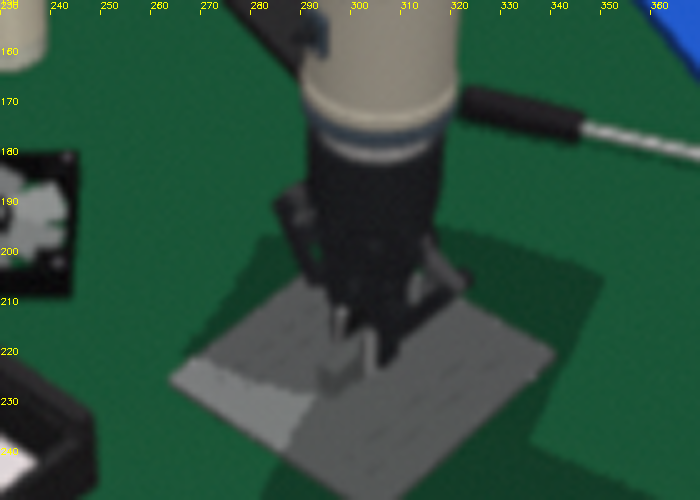

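The lid is on the mat, flat, with corners near (264,226) and (341,220). Now I'll release it and photograph the open box.

Run:
```python
from H import *
from workcell import *
bot.servo_line([.40,.02,.0292],velocity=.03)
hand.move_gripper(.04); st("rel"); bot.dwell(.3)
bot.servo_line([.40,.02,.15],velocity=.25)
bot.reach([.34,-.15,.25],ori(BY)); st("away")
snap("3")
crop(cam("side","3")[0],150,200,105,88,7,"pics/s3.png"); crop(cam("top","3")[0],150,145,75,70,8,"pics/t3.png")
cv2.imwrite("pics/s3f.png",cv2.resize(cam("side","3")[0][:,:,::-1],(800,600)))
```

```text
rel 12.86 [0.4    0.02   0.0291] F [ 0.68 -0.13  0.42] T [-0.03 -0.01  0.02] w 0.0399
away 14.62 [ 0.3397 -0.1494  0.2488] F [-0.1  -0.62  0.19] T [-0.01 -0.02  0.02] w 0.0397
```

View pics/s3.png

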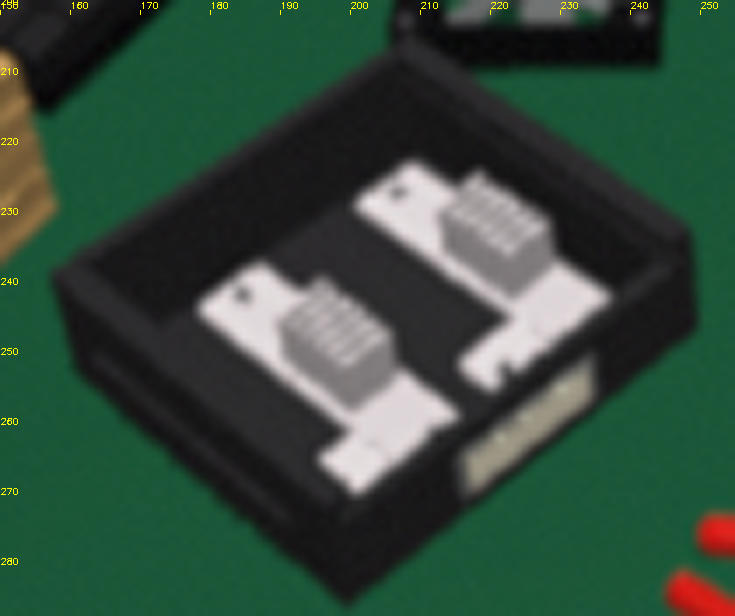

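View pics/t3.png

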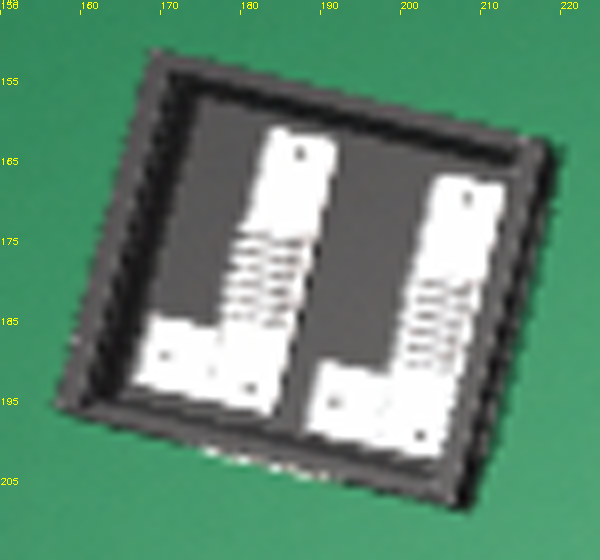

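View pics/s3f.png

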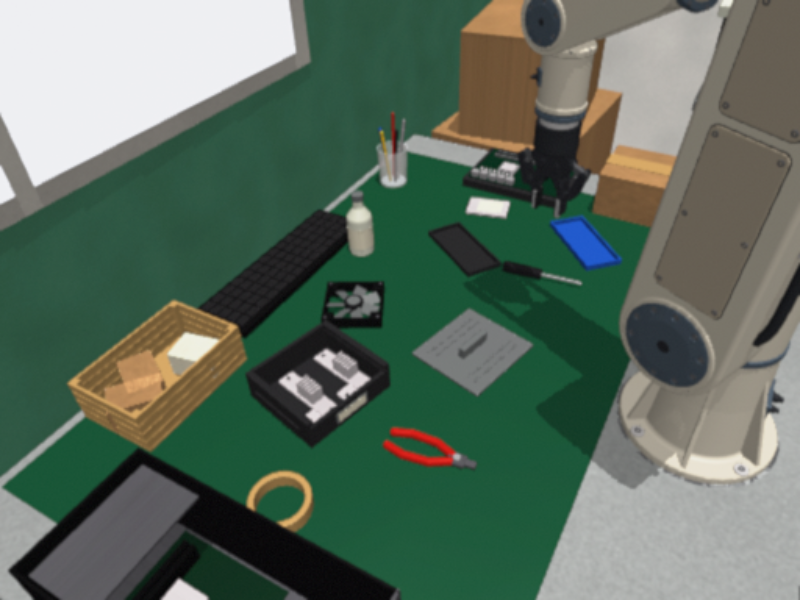

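```bash
cat >> H.py <<'E'
from scipy.optimize import minimize
SP=[(.070,.016),(.070,-.016),(-.060,-.016),(-.060,.048),(-.028,.048),(-.028,.016)]
def sinkmask(p,K,V,z0,reg,k=8):
    x0,y0,x1,y1=reg; m=np.zeros(((y1-y0)*k,(x1-x0)*k),np.uint8)
    def fill(L,hull=False):
        q=(proj(K,V,place(p,L))+.5-np.array([x0,y0]))*k-.5
        q=np.round(q*16).astype(np.int32)
        if hull: q=cv2.convexHull(q.reshape(-1,1,2))
        cv2.fillPoly(m,[q.reshape(-1,1,2)],255,shift=4)
    fill([(a,b,z0+.006) for a,b in SP])
    fill([(a,b,z0+h) for a in(-.02,.02) for b in(-.012,.012) for h in(.006,.034)],True)
    return m
def sinkfit(f,K,V,p0,z0,reg,thr=150,k=8):
    x0,y0,x1,y1=reg; up=cv2.resize(f[y0:y1,x0:x1],None,fx=k,fy=k,interpolation=cv2.INTER_CUBIC)
    g=cv2.GaussianBlur(cv2.cvtColor(up,cv2.COLOR_RGB2GRAY),(0,0),k*.6).astype(float)
    h=cv2.cvtColor(up,cv2.COLOR_RGB2HSV)
    obs=np.clip((g-thr)/40+.5,0,1)*(h[...,1]<60)
    def c(d):
        m=cv2.GaussianBlur(sinkmask(p0+d*np.array([.01,.01,.1]),K,V,z0,reg,k),(0,0),k*.6)/255.
        m=np.clip((m-.5)*2+.5,0,1); return ((m-obs)**2).sum()/obs.sum()
    r=minimize(c,np.zeros(3),method="Nelder-Mead",options=dict(initial_simplex=np.array([[0,0,0],[.8,0,0],[0,.8,0],[0,0,.6]]),xatol=.005,fatol=1e-5))
    return p0+r.x*np.array([.01,.01,.1]),r.fun
E
python3 - <<'E'
from H import *
f,K,V=cam("top","3"); fs,Ks,Vs=cam("side","3")
for n,c,reg in(("A",(182,180),(162,157,193,200)),("B",(204,186),(184,163,215,206))):
    p0=np.array([*ray(K,V,c,.011)[:2],BY])
    for t in (120,150): print(n,t,sinkfit(f,K,V,p0,.005,reg,t))
    p,_=sinkfit(f,K,V,p0,.005,reg,135)
    L=np.array([(a,b,.011) for a,b in SP]); print(((proj(Ks,Vs,place(p,L))+.5-[150,200])*7).round().tolist(), ((proj(K,V,place(p,L))+.5-[150,145])*8).round().tolist())
    print("uv",U@p[:2],W@p[:2])
E
```

```text
A 120 (array([ 0.60353511,  0.26297803, -0.23411184]), np.float64(0.18238725930348273))
A 150 (array([ 0.6034229 ,  0.2630194 , -0.24056253]), np.float64(0.11701110226224008))
[[196.0, 301.0], [258.0, 258.0], [473.0, 420.0], [346.0, 520.0], [291.0, 475.0], [355.0, 426.0]] [[271.0, 129.0], [338.0, 143.0], [271.0, 414.0], [136.0, 384.0], [153.0, 317.0], [220.0, 332.0]]
uv 0.5196710295954391 0.40392928263525985
B 120 (array([ 0.58134318,  0.18624759, -0.24845294]), np.float64(0.34374382880373594))
B 150 (array([ 0.58150326,  0.1852762 , -0.24139233]), np.float64(0.28478038466264627))
[[355.0, 197.0], [412.0, 157.0], [628.0, 307.0], [512.0, 399.0], [456.0, 358.0], [515.0, 312.0]] [[439.0, 174.0], [506.0, 188.0], [440.0, 460.0], [305.0, 430.0], [321.0, 363.0], [389.0, 378.0]]
uv 0.5171900706268083 0.32293812619229945
```

Run:
```python
from H import *
from workcell import *
o=ori(-.2415); P=[.6035,.263]
hand.move_gripper(.062,50)
bot.reach([*P,.16],o); st("above")
bot.servo_line([*P,.0315],o,velocity=.15); st("down")
hand.move_gripper(0.0,50); st("grip")
bot.servo_line([*P,.045],o,velocity=.05); st("lift")
bot.servo_line([*P,.17],o,velocity=.2)
bot.reach(tr(-.024,-.018,.17),ori(TY)); st("over")
bot.servo_line(tr(-.024,-.018,.075),ori(TY),velocity=.15); st("hover")
snap("4")
crop(cam("side","4")[0],255,100,85,85,7,"pics/s4.png"); crop(cam("top","4")[0],285,140,80,80,7,"pics/t4.png")
```

```text
above 16.88 [0.6037 0.2619 0.1605] F [-0.6   0.16 -0.75] T [ 0.01  0.02 -0.01] w 0.0618
down 17.88 [0.6042 0.2632 0.0325] F [0.83 0.42 0.94] T [0.01 0.01 0.03] w 0.0617
grip 18.21 [0.6043 0.2633 0.0329] F [-1.42  0.42  6.57] T [-0.03  0.19 -0.02] w 0.0391
lift 18.62 [0.6037 0.2631 0.0455] F [-0.1   0.06 -2.24] T [-0.    0.01 -0.  ] w 0.0392
over 21.34 [ 0.5275 -0.2676  0.17  ] F [-0.05 -0.   -0.35] T [0.07 0.03 0.03] w 0.039
hover 22.12 [ 0.5276 -0.2684  0.0756] F [ 0.75  0.42 -1.1 ] T [-0.03  0.01  0.02] w 0.0388
```

View pics/s4.png

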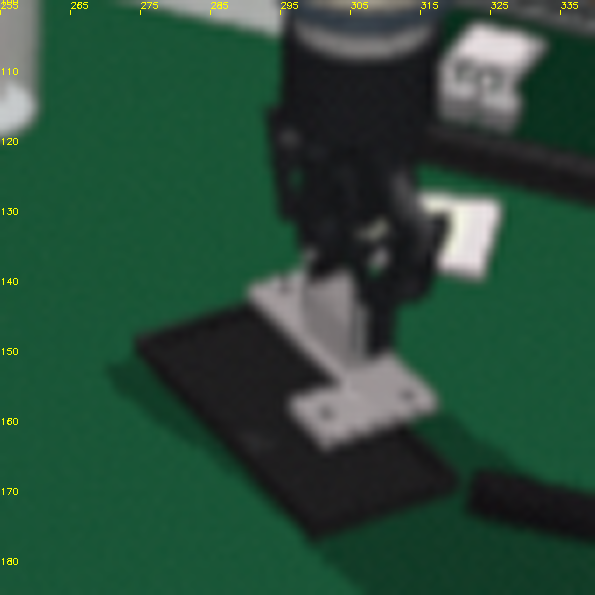

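View pics/t4.png

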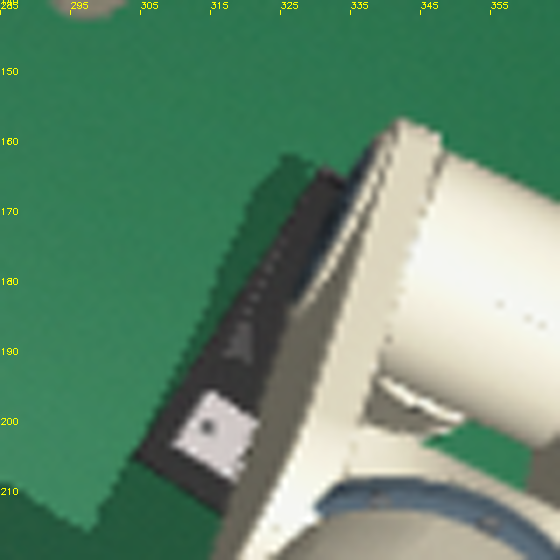

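Run:
```python
from H import *
f,K,V=cam("top","4"); fs,Ks,Vs=cam("side","4")
P=[.5276,-.2684]
idx=lambda L,z:[(a,b,z) for a,b in L]
o=[(K,V,idx([(-.028,.048),(-.060,.048)],.0535),unc([(210,390),(172,445)],285,140,7))]
s=[(Ks,Vs,idx([(-.028,.048),(-.060,.048),(-.060,-.016),(.07,.016)],.0535),unc([(290,403),(322,446),(438,398),(248,290)],255,100,7))]
for q in(o,s,o+s):
    p,r=fit(q,[*P,TY]); 
    c,n=np.cos(TY),np.sin(TY); d=p[:2]-P; print(p,"rel grip",c*d[0]+n*d[1],-n*d[0]+c*d[1],r.round(1).tolist())
# tray as seen in side: fit
T=[(.093,.042,.013),(.093,-.042,.013),(-.093,-.042,.013),(-.093,.042,.013)]
cr=unc([(287,120),(95,190),(345,462),(555,385)],265,130,10)
p,r=fit([(Ks,Vs,[T[1],T[0],T[3],T[2]],cr)],[.557,-.267,TY]); print("tray side",p,r.round(1).tolist())
```

```text
[ 0.52676565 -0.26978688 -0.62851507] rel grip 9.285654705614647e-05 -0.0016158440484103185 [[-0.2, 0.3], [0.2, -0.3]]
[ 0.52696938 -0.26490505 -0.60131033] rel grip -0.002491344187312062 0.002530925182636257 [[-0.0, 0.2], [0.2, -1.0], [-0.1, 0.5], [-0.1, 0.0]]
[ 0.52803404 -0.26769309 -0.6022686 ] rel grip -4.009441768833749e-05 0.0008285591489443135 [[-0.8, 0.3], [-0.2, -0.1], [0.0, -0.3], [0.3, -1.5], [-0.1, 0.1], [0.0, -0.4]]
tray side [ 0.5526808  -0.25914339 -0.60494246] [[0.1, 0.6], [-0.4, -0.5], [0.1, -0.3], [0.2, 0.3]]
```

Run:
```python
from H import *
from workcell import *
x,y=-.024,-.0178
bot.servo_line(tr(x,y,.046),ori(TY),velocity=.15); st("46")
for z in (.042,.039,.036,.034,.033,.032,.031,.030,.029,.028):
    bot.servo_line(tr(x,y,z),ori(TY),velocity=.04); s=st(z)
    if s["wrist_force"][2]>2.5 : break
snap("5"); crop(cam("side","5")[0],255,120,85,65,8,"pics/s5.png")
```

```text
46 22.57 [ 0.5267 -0.268   0.046 ] F [ 0.81  0.05 -1.24] T [-0.    0.05  0.01] w 0.039
0.042 22.82 [ 0.5274 -0.2683  0.0425] F [-0.62  0.11 -1.64] T [ 0.03 -0.06  0.04] w 0.0393
0.039 23.07 [ 0.527  -0.2682  0.039 ] F [ 0.72 -0.19 -1.13] T [ 0.07  0.   -0.01] w 0.0392
0.036 23.32 [ 0.5269 -0.2681  0.0358] F [-0.87 -0.52 -0.69] T [-0.    0.01 -0.05] w 0.0388
0.034 23.57 [ 0.527  -0.2681  0.0338] F [-0.2   0.23 -1.37] T [-0.02 -0.02  0.06] w 0.0389
0.033 23.82 [ 0.5271 -0.2682  0.033 ] F [-0.13  0.1  -0.86] T [-0.03  0.01  0.  ] w 0.039
0.032 24.07 [ 0.5271 -0.2682  0.032 ] F [ 0.13  0.56 -1.67] T [-0.02  0.02  0.01] w 0.0392
0.031 24.32 [ 0.5271 -0.2682  0.0309] F [ 0.01 -0.56 -1.68] T [0.02 0.01 0.02] w 0.0391
0.03 24.57 [ 0.5271 -0.2682  0.0308] F [-3.13  1.51  9.11] T [ 0.22  0.37 -0.01] w 0.0391
```

View pics/s5.png

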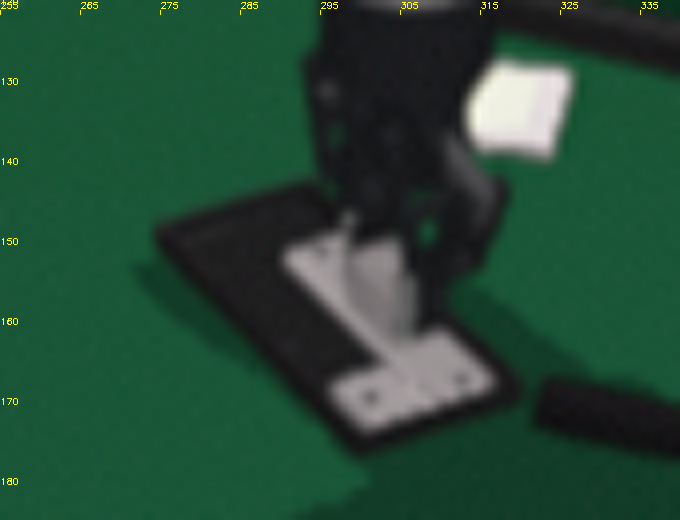

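Sink A touched down on the tray floor at the expected height, and its whole outline is inside the tray. Releasing it.

Run:
```python
from H import *
from workcell import *
bot.servo_line(tr(-.024,-.0178,.0311),ori(TY),velocity=.03)
hand.move_gripper(.058); st("rel")
bot.servo_line(tr(-.024,-.018,.15),ori(TY),velocity=.25)
bot.reach([.45,.1,.22],ori(BY+np.pi)); st("away")
snap("6"); f,K,V=cam("top","6")
crop(f,295,155,65,70,8,"pics/t6.png"); crop(cam("side","6")[0],265,130,65,55,10,"pics/s6.png")
cv2.imwrite("pics/t6f.png",cv2.resize(f[:,:,::-1],(800,600)))
p0=np.array([.527,-.268,TY])
for t in (130,150,170):
    p,c=sinkfit(f,K,V,p0,.003,(300,160,352,220),t); d=p[:2]-TRAY; cc,s=np.cos(TY),np.sin(TY); print(p,c,"tray",cc*d[0]+s*d[1],-s*d[0]+cc*d[1])
```

```text
rel 25.24 [ 0.5272 -0.2682  0.0311] F [-0.39 -0.17  0.26] T [ 0.   -0.04  0.02] w 0.0579
away 28.25 [0.4501 0.0998 0.2198] F [ 0.89 -0.54 -0.15] T [0.02 0.04 0.02] w 0.058
[ 0.52893891 -0.26946283 -0.5802066 ] 0.09154599445488151 tray -0.021787058538368133 -0.01785536744676655
[ 0.52876151 -0.2690221  -0.60128161] 0.04189327737465069 tray -0.022182071001500468 -0.017591383521374182
[ 0.52839571 -0.268815   -0.59852714] 0.011846954254316885 tray -0.022600950454223234 -0.01762658986222419
```

View pics/t6.png

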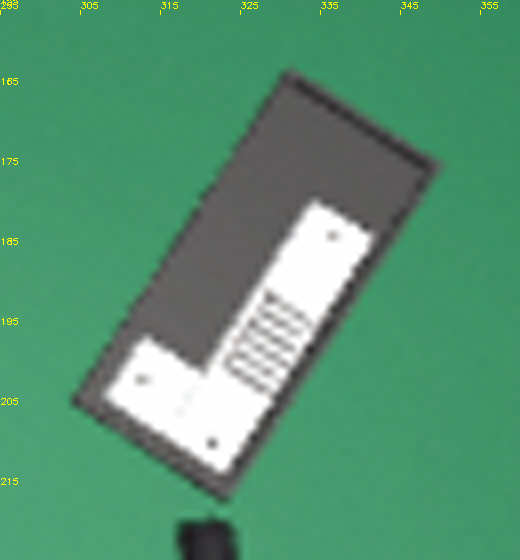

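View pics/s6.png

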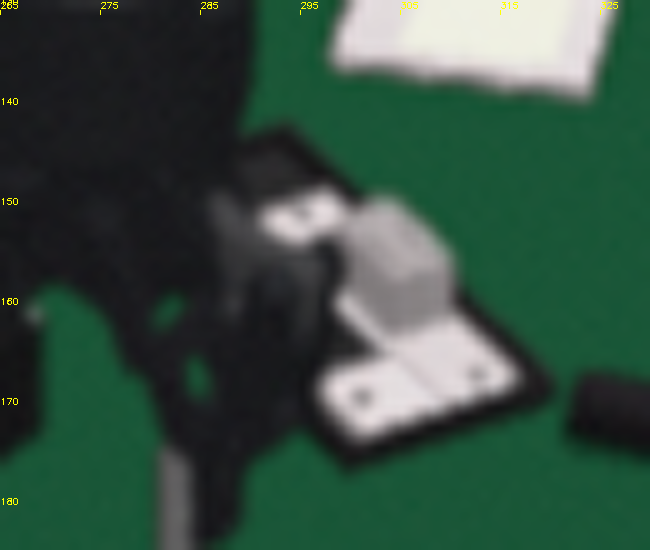

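View pics/t6f.png

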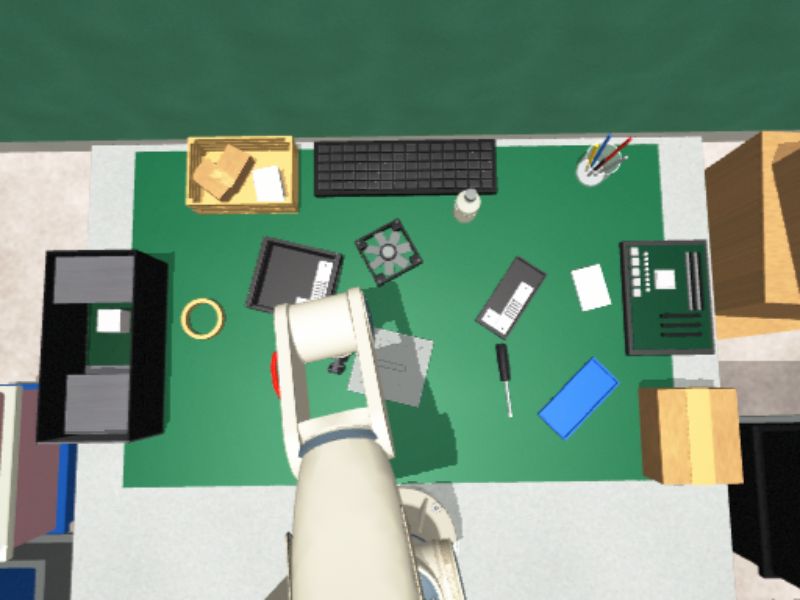

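Sink A lies at (-22.5, -17.6) mm in the tray frame with its yaw aligned, and nothing else has moved. Next is sink B, gripped with the hand turned by pi.

Run:
```python
from H import *
from workcell import *
o=ori(-.2425+np.pi); P=[.5812,.186]
bot.reach([*P,.16],o); st("above")
bot.servo_line([*P,.0315],o,velocity=.15); st("down")
hand.move_gripper(0.0,50); st("grip")
bot.servo_line([*P,.045],o,velocity=.05); st("lift")
bot.servo_line([*P,.17],o,velocity=.2)
bot.reach(tr(.0235,.0182,.17),ori(TY)); st("over")
bot.servo_line(tr(.0235,.0182,.075),ori(TY),velocity=.15); st("hover")
snap("7")
crop(cam("side","7")[0],255,100,85,85,7,"pics/s7.png"); crop(cam("top","7")[0],285,140,80,80,7,"pics/t7.png")
```

```text
above 29.06 [0.5802 0.1854 0.1597] F [ 0.18 -0.15  0.85] T [0.01 0.07 0.04] w 0.0576
down 30.07 [0.5818 0.1861 0.0325] F [ 0.64 -0.05  0.25] T [ 0.   -0.01 -0.  ] w 0.0578
grip 30.37 [0.5819 0.1862 0.0328] F [-0.61  0.28  6.25] T [-0.04  0.35  0.  ] w 0.0392
lift 30.78 [0.5815 0.1861 0.0455] F [-0.48 -0.71 -0.78] T [0.04 0.   0.01] w 0.0391
over 33.91 [ 0.5867 -0.2648  0.1698] F [-0.01  0.23 -0.52] T [ 0.02  0.05 -0.  ] w 0.0388
hover 34.69 [ 0.5873 -0.2654  0.0757] F [ 0.04 -0.2   0.14] T [-0.01 -0.06  0.01] w 0.0391
```

View pics/s7.png

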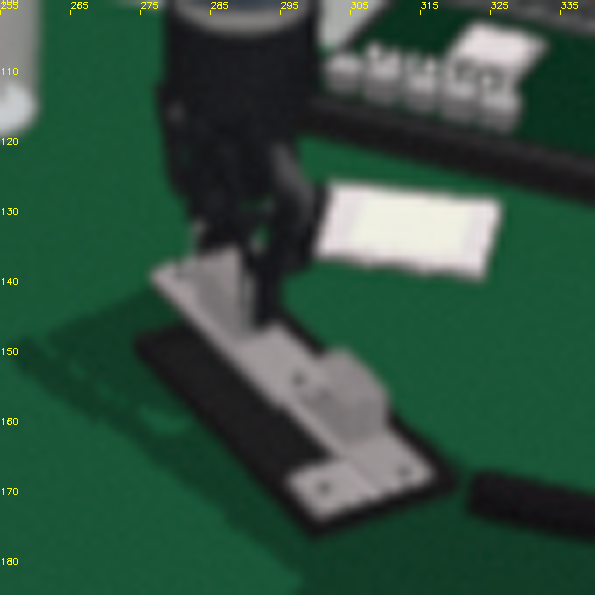

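View pics/t7.png

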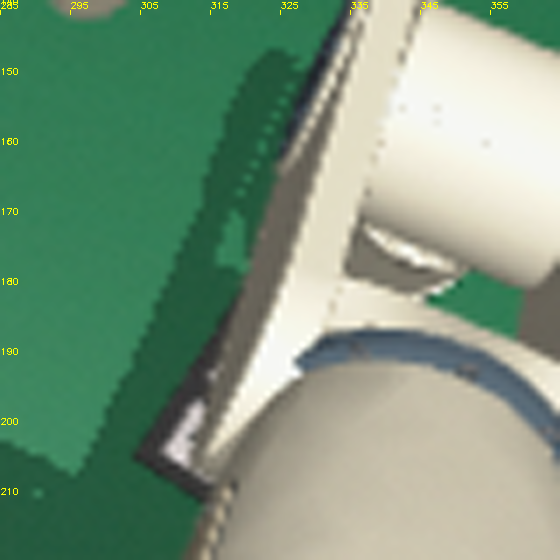

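Run:
```python
from H import *
fs,Ks,Vs=cam("side","7")
crop(fs,270,125,45,45,16,"pics/s7b.png")
P=np.array([.5873,-.2654])
p=[*P,TY+np.pi]
print(((proj(Ks,Vs,place(p,[(a,b,.0535) for a,b in SP]))+.5-[270,125])*16).round().tolist())
```

```text
[[526.0, 467.0], [397.0, 508.0], [109.0, 218.0], [354.0, 145.0], [424.0, 211.0], [301.0, 248.0]]
```

View pics/s7b.png

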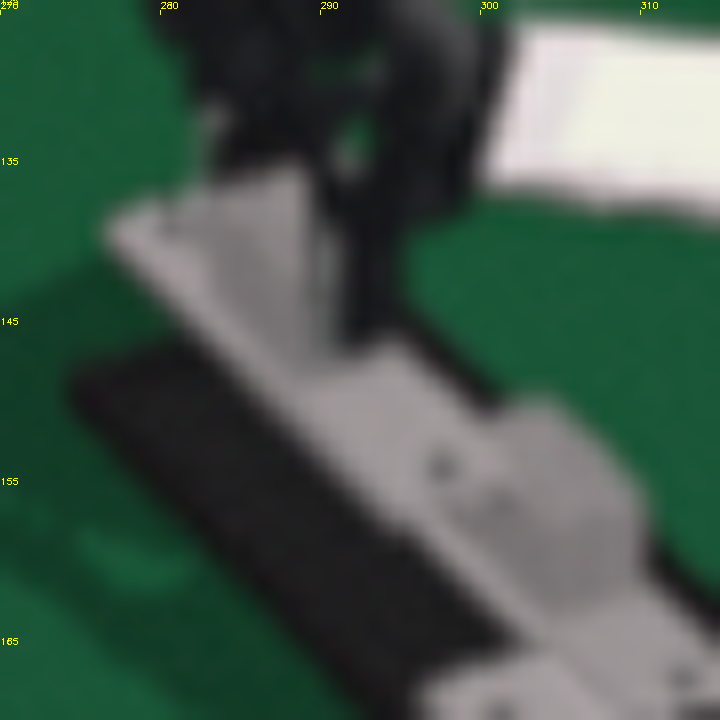

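Sink B hangs aligned: its outline corners (105,232) and (395,520) match the prediction to under 1 px. Lowering it.

Run:
```python
from H import *
from workcell import *
x,y=.0235,.0182
bot.servo_line(tr(x,y,.046),ori(TY),velocity=.15); st("46")
for z in (.042,.0395,.037,.035,.033,.032,.031,.030,.029):
    bot.servo_line(tr(x,y,z),ori(TY),velocity=.04); s=st(z)
    if s["wrist_force"][2]>2.5 : break
snap("8"); crop(cam("side","8")[0],255,120,85,65,8,"pics/s8.png")
```

```text
46 35.13 [ 0.5863 -0.2651  0.0459] F [ 0.27  0.7  -1.07] T [-0.    0.02 -0.01] w 0.0391
0.042 35.38 [ 0.5869 -0.2653  0.0425] F [ 0.68  0.23 -0.86] T [ 0.02 -0.03 -0.02] w 0.0392
0.0395 35.63 [ 0.5866 -0.2652  0.0395] F [ 0.54  0.24 -1.51] T [ 0.   -0.02 -0.05] w 0.0388
0.037 35.88 [ 0.5865 -0.2651  0.0368] F [-0.02 -0.02 -2.06] T [ 0.02 -0.08 -0.02] w 0.0388
0.035 36.13 [ 0.5866 -0.2652  0.0348] F [ 0.16  0.04 -1.76] T [-0.04  0.    0.05] w 0.0392
0.033 36.38 [ 0.5865 -0.2651  0.0328] F [-0.39  0.24 -1.92] T [ 0.   -0.04 -0.01] w 0.039
0.032 36.63 [ 0.5866 -0.2652  0.0319] F [-0.87  0.26 -0.43] T [-0.01  0.02  0.03] w 0.0393
0.031 36.88 [ 0.5867 -0.2652  0.0309] F [-0.24 -0.95 -1.33] T [-0.   -0.    0.03] w 0.039
0.03 37.13 [ 0.5867 -0.2652  0.0308] F [-3.08  1.44  7.38] T [ 0.22  0.5  -0.04] w 0.039
```

View pics/s8.png

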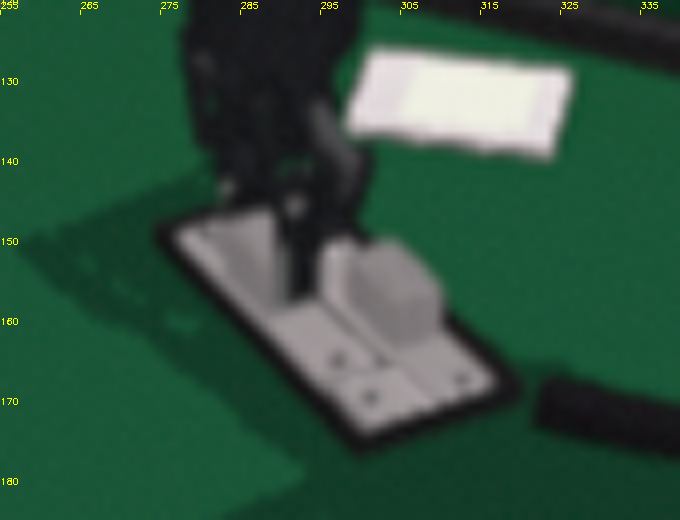

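B is down at the same height as A, and the two are nested. Release, retreat and check.

Run:
```python
from H import *
from workcell import *
bot.servo_line(tr(.0235,.0182,.0311),ori(TY),velocity=.03)
hand.move_gripper(.054); st("rel")
bot.servo_line(tr(.0235,.0182,.16),ori(TY),velocity=.2)
bot.reach([.34,.2,.3],ori(0)); st("away")
snap("9"); f,K,V=cam("top","9")
crop(f,295,155,65,70,8,"pics/t9.png"); crop(cam("side","9")[0],255,120,85,65,8,"pics/s9.png")
cv2.imwrite("pics/t9f.png",cv2.resize(f[:,:,::-1],(800,600)))
```

```text
rel 37.78 [ 0.5867 -0.2652  0.0311] F [-0.46  0.3   0.3 ] T [ 0.01 -0.02 -0.09] w 0.0541
away 40.54 [0.3405 0.1998 0.2998] F [ 0.88 -0.63  0.  ] T [-0.01 -0.02  0.03] w 0.0544
```

View pics/t9.png

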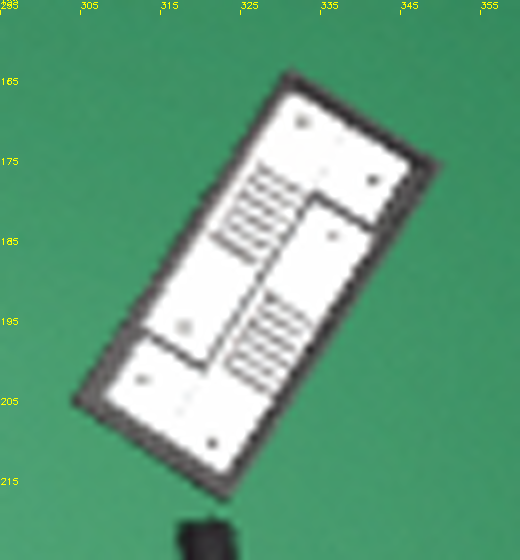

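View pics/s9.png

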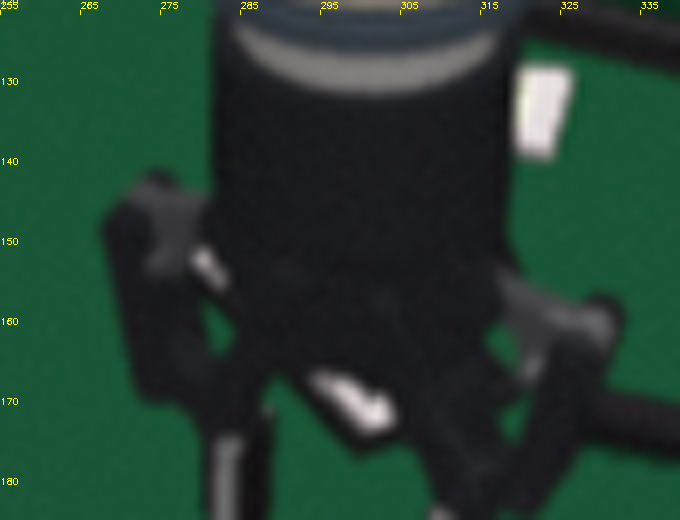

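View pics/t9f.png

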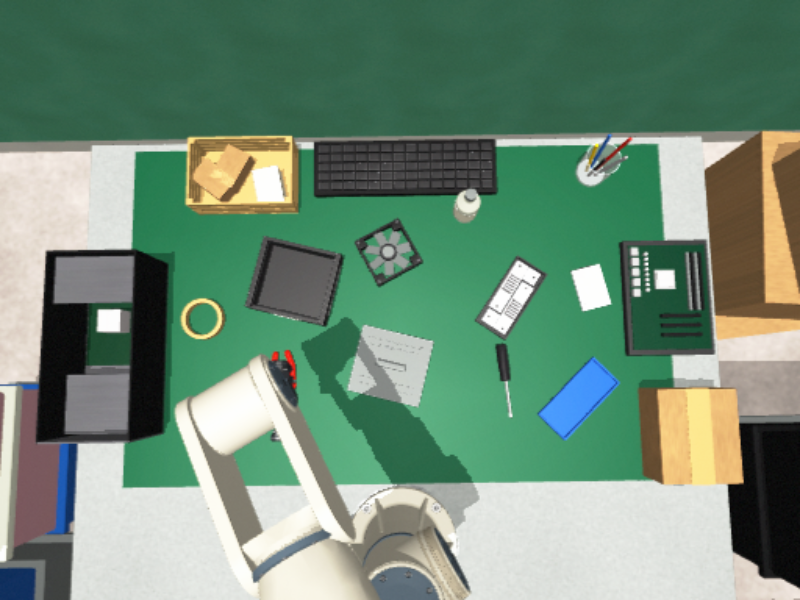

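Both sinks are nested inside the tray walls with clear gaps. The arm blocks the side view, so I'll move it once and check flatness there.

Run:
```python
from H import *
from workcell import *
bot.reach([.30,-.1,.35],ori(0)); st("away")
snap("10"); crop(cam("side","10")[0],240,120,100,75,7,"pics/s10.png")
```

```text
away 41.82 [ 0.3003 -0.0997  0.3499] F [-1.09 -0.35 -0.1 ] T [-0.    0.03  0.  ] w 0.0544
```

View pics/s10.png

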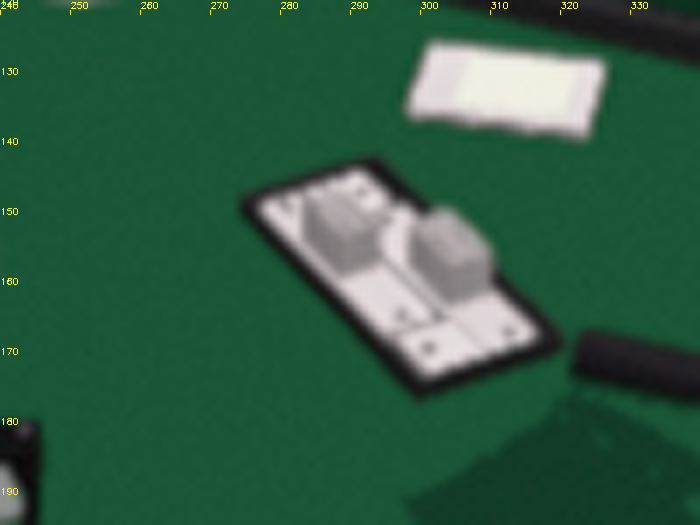

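The side view shows both sinks flat in the tray, fins up, with blocks near (289,152) and (303,156), and the rim visible all round.

```bash
python3 -c "
from workcell import hand_in; hand_in()"
```

```text
the job is handed in; nothing more can be done
```

The job is handed in at about 42 s of the 72 s allowed, and my last checks found nothing out of place; the hand-in itself reports no verdict.

- **Lid:** I slid it straight out along the tracks until it came clear, at least 163 mm, and set it bar up on the mat near (0.40, 0.02). It looks flat there in both cameras.
- **Heat sinks:** Both are in the black tray, fins up and head to tail. Each touched down with the hand at the height expected for the tray floor (0.0308 m both times). The last pictures show both flat, side by side, with clear gaps all round. Sink A was measured at about (-22.5, -17.6) mm in the tray's frame. I judged sink B's final place from the pictures only.
- **Bystanders:** None moved that I could see. In the last top view the arm partly covered the cutters.
- **Disagreements:** The side camera placed the tray a few millimetres off from the top camera. I used the top camera, which agreed with the robot to about 1.5 mm.
- **Forces:** The largest wrist force I read was about 19 N, when I pressed the lid onto the mat.

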